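# Put the pigment jars back in the stands of their colours

### The arm

A 6-joint arm with a two-finger parallel gripper is mounted at the origin on a cart in front of the work surface, level with it; the furniture and walls round the work are solid. World frame = base frame: x ahead of the robot, y to its left, z up, the work surface at z = 0. Lengths are in m, angles in rad, forces in N, time in s.
With the tool pointing down it reaches from about 0.35 to 0.975 m from the base axis. Payload 4.9 kg.
Tool frame: the origin (TCP) lies on the centre line of the jaws, within the pads' length; the fingertips stand 19 mm ahead of it and the grasp point (between the pads) is the TCP (robot.tip_extent is the distance from the TCP to the fingertips, in m); z points along the fingers, y is the line along which they close (so a half turn about z gives the same grasp; the last joint's range is limited). The gripper opens to 85 mm and grips with 20 to 120 N. Pads are 22 mm wide; open, the fingers measure 114 mm over their backs; the gripper's body (76 mm by 85 mm) begins 54 mm behind the grasp point. The pads swing forward as they close: fully open they stand 13 mm farther back than shut.
Start: joints at [1.037, 0.053, 1.613, -0, 1.476, -0.119], TCP at [0.252, 0.572, 0.25] pointing down, gripper open.
Joint ranges: [-3.01, 3.01], [-1.01, 2.22], [0.06, 2.58], [-1.02, 4.17], [0.09, 2.62], [-3.14, 3.14]. Speed limits (rad/s): [2.57, 2.57, 3.14, 3.14, 3.14, 3.14].

### API

Orientations are given as a unit quaternion [w, x, y, z].
In Python, from cell import robot gives the robot as it stands. The module is installed in compiled form; this text tells all that it offers.
- The arm moves only by the tool arm_command, never from a script. Its argument "moves" is a list of rows, each a list of 5 numbers: the shift along the tool's x, y, z in units of 25 mm (1.0 is 25 mm), then the turn about the tool's z in units of 5 degrees (1.0 is 5 degrees), then the opening, from 0 (shut) to 1 (fully open). A call has 1 to 20 rows; each row is the pose to reach, as a shift and turn from the pose commanded when the call began, along the tool's axes at that moment; what a row does not reach only later rows make up. A row lasts 1/8 s, in which the tool goes at most 62.5 mm and 10.7 degrees, less where a joint would pass 70% of its speed; a pose out of reach is approached as far as the arm can. A call with a gripper value outside its range is refused whole. The fingers move at their own pace and stop on an object; "newtons" is the grip in N (left out, the last holds). Time passes only in rows, so rows that repeat a pose let the fingers close. It gives the time, the measured TCP pose, the force, the opening and the grip force at its end, in the units of the state.
- robot.state(): the state, without advancing time (a new reading comes with each control period).
- robot.read_camera(name): name is "side" or "top" or "wrist"; returns the picture (384x512x3 uint8, red, green, blue); there is no depth.
- robot.camera_info(name): a dict with "fx", "fy", "cx", "cy" (pixels), "k1" (the pictures are not rectified: a ray, as slopes to the right and down, at radius r is drawn at 1 + k1 r^2 times it, then the intrinsics apply), "T" (4x4, takes a point from camera to world coordinates). Camera axes: x right, y up, looking along -z (the intrinsics and any distortion apply to the point x, -y, -z); pixel columns grow to the right and rows downward; lengths in m; the calibration is good to about 2 mm. A picture is of the moment at which its call begins: read the wrist's pose just before it. camera_info takes no time and is no camera call; for the wrist camera it gives the pose at the moment of the call.
- robot.close_job(): hands the job in; it is judged then, once.
The state is a dict: "time_s": time; "joint_positions": joint angles; "joint_velocities": joint speeds; "effort": joint torques, N m; "tool_pos": TCP position; "eef_rot": TCP orientation; "force": force on the tool from outside, world axes, zero at the start; "torque": the same for the moment, N m; "opening": opening from 0.0 (shut) to 1.0 (fully open); "gripper_force": force on a finger pad.
Only numpy, scipy, OpenCV 4.12 (cv2) and the standard library are available. Lean on these libraries where they do the work, as an engineer would, in place of code of your own. Each camera call takes 0.05 s, during which the arm holds its last target. There are 200 camera calls.

### The job

Clear up after painting: set each pigment jar upright into the empty well of the wooden stand whose dish holds that jar's colour (go by the colour of the body, not of the lid), until it sits on the floor of its well. Leave the brown jar where it is, never tip a jar over, and do not knock against the stack of lacquer plates.

Things in the scene. Friction and masses are not known exactly. Their poses are not given: they have to be found in the camera images.
- jar_teal: Pigment jar, black lid, teal band round the body. A plain upright cylinder, diameter 42 mm, height 52 mm with its screwed-on lid, about 90 g. Origin: centre of the underside, z up. Loose.
- jar_orange: Pigment jar, pale cream-grey lid, orange band round the body; the lowest and widest of the four. A plain upright cylinder, diameter 48 mm, height 44 mm with its screwed-on lid, about 90 g. Origin: centre of the underside, z up. Loose.
- jar_white: Pigment jar, bright red lid, cream-white body (the pigment is white, only the lid is red). A plain upright cylinder, diameter 38 mm, height 60 mm with its screwed-on lid, about 90 g. Origin: centre of the underside, z up. Loose.
- jar_red: Pigment jar, dull gold lid, dark red body. A plain upright cylinder, diameter 44 mm, height 55 mm with its screwed-on lid, about 90 g. Origin: centre of the underside, z up. Loose.
- stand_teal: Wooden stand whose white porcelain dish holds teal pigment. Fixed block, top 14 mm high. Empty round jar well: 52 mm wide, rim chamfered 3 mm, dark felt floor 6 mm above the table. Dish (fixed, 57 mm wide, rim 22 mm high) 64 mm from it. Origin: well centre at table height; x points to the dish, z up. Block spans x -36 to 99, y -35 to 35 mm.
- stand_orange: Wooden stand whose white porcelain dish holds orange pigment. Fixed block, top 14 mm high. Empty round jar well: 58 mm wide, rim chamfered 3 mm, dark felt floor 6 mm above the table. Dish (fixed, 57 mm wide, rim 22 mm high) 64 mm from it. Origin: well centre at table height; x points to the dish, z up. Block spans x -36 to 99, y -35 to 35 mm.
- stand_white: Wooden stand whose white porcelain dish holds chalk white pigment. Fixed block, top 14 mm high. Empty round jar well: 48 mm wide, rim chamfered 3 mm, dark felt floor 6 mm above the table. Dish (fixed, 57 mm wide, rim 22 mm high) 64 mm from it. Origin: well centre at table height; x points to the dish, z up. Block spans x -36 to 99, y -35 to 35 mm.
- stand_red: Wooden stand whose white porcelain dish holds dark red pigment. Fixed block, top 14 mm high. Empty round jar well: 54 mm wide, rim chamfered 3 mm, dark felt floor 6 mm above the table. Dish (fixed, 57 mm wide, rim 22 mm high) 64 mm from it. Origin: well centre at table height; x points to the dish, z up. Block spans x -36 to 99, y -35 to 35 mm.
- jar_brown: Pigment jar with a black lid and dark brown body, the biggest jar: diameter 52 mm, height 70 mm. No stand holds brown; it stays where it is. Loose. Origin: centre of the underside, z up.
- plates_right: Stack of black lacquer plates, fixed, between the left and the right part of the work: round, 262 mm wide, 173 mm high. Origin: centre of the underside (to 5 mm). Easily scratched: go over it or round it.
There are look-alikes about, which are no part of the job. What is shaped like the jar_white but blue or purple is not meant.

How it is judged:
By the outcome, as a careful person would: the job done as asked, in the order asked, and still so for the second after the job is handed in, with the robot touching nothing.
It also fails if it takes over 128 s, if anything falls off the work surface, if the arm or the gripper's body presses on something with over 40 N, if the wrist force passes 120 N, or if a joint passes its speed limit or range.

## Working session

There is one attempt and no reset: what is moved stays moved. The work goes in short steps, Python scripts to look and compute and a tool call to move; the robot and the scene stay as the last step left them, time stands still between calls to the robot, and variables do not carry over. Pictures are saved under pics/ and viewed, at most 14 in all, crops included, and the job is handed in when it is done.

Besides the shell and the picture viewer there is one more tool, called after "Emit:" as name([rows], argument=value, ...), one row to a line, values as JSON. arm_command: Moves the arm, as the interface text tells. Its arguments: {"type":"object","properties":{"moves":{"type":"array"},"newtons":{"type":"number"}},"required":["moves"]}

```bash
mkdir -p pics; cat > h.py <<'E'
import numpy as np, cv2
from cell import robot
def save(n,f):
    im=robot.read_camera(n); cv2.imwrite(f'pics/{f}.png',im[:,:,::-1]); return im
def ray(ci,u,v):
    d=np.array([(u-ci['cx'])/ci['fx'],(v-ci['cy'])/ci['fy']]); s=d.copy()
    for _ in range(20): s=d/(1+ci['k1']*(s@s))
    T=np.array(ci['T']); return T[:3,3],T[:3,:3]@np.array([s[0],-s[1],-1])
def onz(ci,u,v,z):
    o,d=ray(ci,u,v); return o+d*(z-o[2])/d[2]
def proj(ci,p):
    T=np.array(ci['T']); q=T[:3,:3].T@(np.array(p)-T[:3,3]); s=np.array([q[0],-q[1]])/-q[2]; s=s*(1+ci['k1']*(s@s))
    return ci['fx']*s[0]+ci['cx'],ci['fy']*s[1]+ci['cy']
E
python3 - <<'E'
from h import *
a=save('top','top0');b=save('side','side0');c=save('wrist','wrist0')
for n in('top','side','wrist'):
    ci=robot.camera_info(n);print(n,ci['fx'],ci['k1'],np.round(ci['T'],3).tolist())
cv2.imwrite('pics/both.png',cv2.resize(np.hstack([b,c])[:,:,::-1],(800,300)))
cv2.imwrite('pics/topL.png',cv2.resize(a[:,:,::-1],(800,600),interpolation=cv2.INTER_CUBIC))
print(robot.state())
E
```

```text
top 376.7764577686316 -0.11276461653400521 [[0.074, 0.975, -0.212, 0.247], [-0.997, 0.074, -0.01, 0.142], [0.006, 0.212, 0.977, 1.281], [0.0, 0.0, 0.0, 1.0]]
side 437.84257389175343 0.051273409855784886 [[-0.951, 0.2, -0.235, 0.207], [-0.309, -0.628, 0.714, 1.108], [-0.004, 0.752, 0.659, 0.886], [0.0, 0.0, 0.0, 1.0]]
wrist 268.65628312855114 -0.04575852726078698 [[0.404, -0.878, -0.257, 0.187], [0.915, 0.386, 0.117, 0.6], [-0.003, -0.282, 0.959, 0.373], [0.0, 0.0, 0.0, 1.0]]
{'time_s': 0.15, 'joint_positions': array([ 1.03698018e+00,  5.32148112e-02,  1.61395239e+00, -1.04330694e-05,
        1.47600680e+00, -1.19013897e-01]), 'joint_velocities': array([ 0.00072811, -0.00220262, -0.00432671,  0.00096016,  0.00071582,
        0.00018643]), 'effort': array([ 4.14485521e-04, -3.94242024e+01, -3.70722950e+01, -1.15547905e-04,
        4.65042875e-03,  1.21834702e-05]), 'tool_pos': array([0.25166147, 0.57160532, 0.24935512]), 'eef_rot': array([-2.48610363e-04,  2.05916867e-01,  9.78569169e-01, -7.50589092e-04]), 'force': array([ 0.13645938, -0.14660467,  0.07602834]), 'torque': array([-0.01893927,  0.03003706, -0.01935817]), 'gripper_force': 0.0, 'opening': 0.9968821260909115}
```

View pics/topL.png

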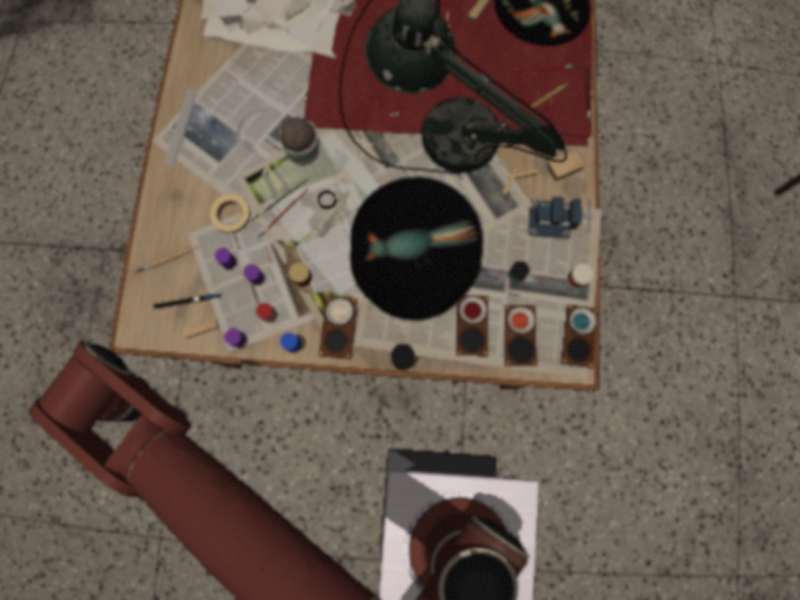

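View pics/both.png

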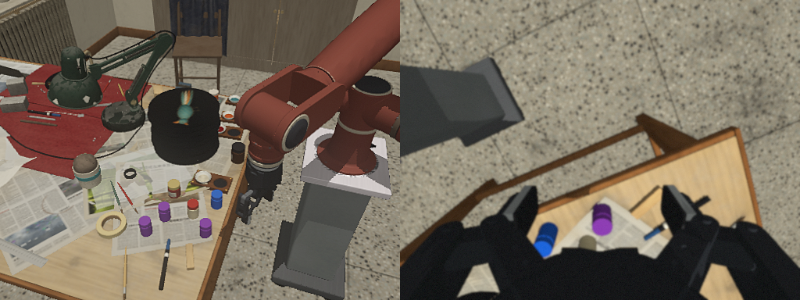

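The top view (800x600) shows these lids:
- Red lid (265,312): jar_white. Its look-alikes are purple at (225,258), (253,273) and (235,338), and blue at (291,342).
- Gold lid (299,272): jar_red.
- Black lids at (403,356) and (519,270): one is brown, the other teal.
- Cream lid (581,274): orange.

The wells are at about (336,340) white, (471,341) red, (520,350) orange and (578,350) teal. I'll check these in one close crop and measure them.

```bash
python3 - <<'E'
from h import *
a=cv2.imread('pics/top0.png');s=cv2.imread('pics/side0.png')
A=cv2.resize(a[150:245,140:400],(800,292),interpolation=cv2.INTER_CUBIC)
B=cv2.resize(s[100:260,130:330],(375,300),interpolation=cv2.INTER_CUBIC)
C=np.zeros((592,800,3),np.uint8);C[:292]=A;C[292:,:375]=B
cv2.imwrite('pics/crop.png',C)
ci=robot.camera_info('top')
for n,u,v,z in [('white',265,312,.06),('red',299,272,.055),('blackL',403,356,.07),('blackR',519,270,.052),('orange',581,274,.044),
 ('dW',340,311,.02),('wW',336,340,.014),('dR',474,311,.02),('wR',471,341,.014),('dO',520,321,.02),('wO',520,350,.014),('dT',581,321,.02),('wT',578,350,.014),('plates',417,248,.173)]:
    p=onz(ci,u*.64,v*.64,z);print(n,p.round(3),np.hypot(p[0],p[1]).round(3))
E
```

```text
white [0.458 0.446 0.06 ] 0.639
red [0.552 0.384 0.055] 0.672
blackL [0.386 0.147 0.07 ] 0.413
blackR [ 0.593 -0.09   0.052] 0.6
orange [ 0.597 -0.23   0.044] 0.64
dW [0.48  0.291 0.02 ] 0.561
wW [0.416 0.295 0.014] 0.51
dR [ 0.502 -0.     0.02 ] 0.502
wR [0.436 0.002 0.014] 0.436
dO [ 0.487 -0.102  0.02 ] 0.498
wO [ 0.424 -0.106  0.014] 0.437
dT [ 0.497 -0.238  0.02 ] 0.551
wT [ 0.433 -0.234  0.014] 0.492
plates [0.588 0.135 0.173] 0.604
```

View pics/crop.png

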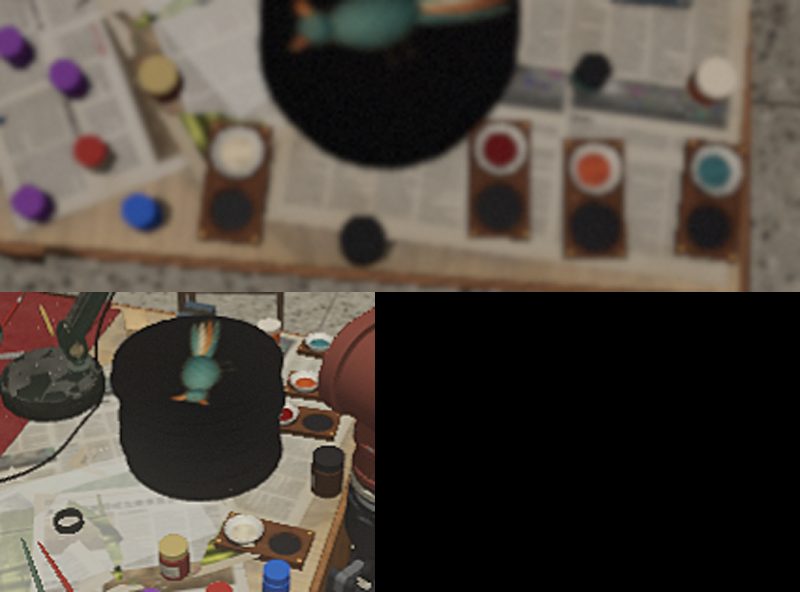

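The crop confirms brown at (403,356), with the teal jar's black lid on the right at (519,270). The dish-to-well spacings come out at 64 mm as they should. I'm going above jar_white (red lid).

Emit:
arm_command([
  [-1.5,-0.2,0.3,-0.7,0.8],
  [-3,-0.4,0.6,-1.5,0.8],
  [-4.5,-0.6,0.9,-2.3,0.8],
  [-6,-0.8,1.2,-3.1,0.8],
  [-7.5,-1,1.6,-3.9,0.8],
  [-9,-1.2,2,-4.6,0.8],
  [-9.57,-1.29,2,-4.76,0.8],
  [-9.57,-1.29,2,-4.76,0.8],
  [-9.57,-1.29,2,-4.76,0.8],
], newtons=30)

```text
time_s: 1.27
tool_pos: [0.4571, 0.4468, 0.2008]
eef_rot: [0.0, -0.001, 1.0, 0.0]
force: [1.1, -0.1, -0.2]
opening: 0.799
gripper_force: 0.0
```

```bash
cat >> h.py <<'E'
def axes():
    from scipy.spatial.transform import Rotation as R
    s=robot.state();q=s['eef_rot'];M=R.from_quat([q[1],q[2],q[3],q[0]]).as_matrix()
    return np.array(s['tool_pos']),M
def togo(w):
    p,M=axes(); return (M.T@(np.array(w)-p)/.025).round(2)
E
python3 - <<'E'
from h import *
ci=robot.camera_info('wrist');im=save('wrist','w1')
cv2.imwrite('pics/w1.png',im[:,:,::-1])
p,M=axes();print(p.round(4),M.round(3).tolist(),robot.state()['opening'])
print(proj(ci,[.458,.446,.06]),proj(ci,p))
E
```

```text
[0.457  0.447  0.2009] [[-1.0, -0.002, 0.0], [-0.002, 1.0, 0.001], [-0.0, 0.001, -1.0]] 0.7968551400337975
(np.float64(254.90506592329817), np.float64(186.3521063275412)) (np.float64(256.28442024587224), np.float64(255.92843928147443))
```

View pics/w1.png

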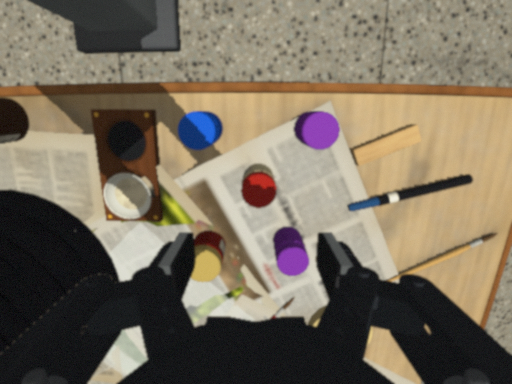

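The wrist view shows the red lid at (259,188), the gold lid at (208,263), the white stand's well at (127,140) and its dish at (128,196). Now I'll measure all of these.

```bash
cat >> h.py <<'E'
def lid(im,ci,lo,hi,box,z,r):
    """centre of lid top: blob's part farthest from camera nadir, circle of known radius"""
    u0,v0,u1,v1=box
    h=cv2.cvtColor(im,cv2.COLOR_RGB2HSV); m=cv2.inRange(h,np.array(lo),np.array(hi))
    k=np.zeros_like(m);k[v0:v1,u0:u1]=m[v0:v1,u0:u1]
    k=cv2.morphologyEx(k,cv2.MORPH_OPEN,np.ones((3,3)))
    c=max(cv2.findContours(k,cv2.RETR_EXTERNAL,cv2.CHAIN_APPROX_NONE)[0],key=cv2.contourArea)
    P=np.array([onz(ci,u,v,z)[:2] for u,v in cv2.convexHull(c)[:,0]+0.0])
    (cx,cy),rr=cv2.minEnclosingCircle(P.astype(np.float32))
    d=P-np.array(ci['T'])[:2,3]; n=np.linalg.norm(d,axis=1); e=d.mean(0)/np.linalg.norm(d.mean(0))
    t=np.array([-e[1],e[0]]); far=(P@e).max()-r; mid=((P@t).max()+(P@t).min())/2
    print('blob',cv2.boundingRect(c),'width',((P@t).max()-(P@t).min()).round(4),'len',((P@e).max()-(P@e).min()).round(4),'centre',(e*far+t*mid).round(4),'encl',round(cx,4),round(cy,4),round(rr,4))
    return e*far+t*mid
E
python3 - <<'E'
from h import *
ci=robot.camera_info('wrist');im=cv2.imread('pics/w1.png')[:,:,::-1].copy()
h=cv2.cvtColor(im,cv2.COLOR_RGB2HSV)
for q in[(259,190),(258,172),(208,264),(127,140),(100,140),(128,196)]:print(q,h[q[1],q[0]])
w=lid(im,ci,(170,150,60),(180,255,255),(230,150,290,220),.06,.019)
w2=lid(im,ci,(0,150,60),(5,255,255),(230,150,290,220),.06,.019)
lid(im,ci,(15,80,90),(30,255,255),(185,240,225,290),.055,.022)
lid(im,ci,(0,0,0),(180,255,45),(100,115,155,165),.010,.024)
lid(im,ci,(0,0,110),(180,90,255),(98,168,156,222),.022,.0285)
print(togo([.458,.446,.036]))
E
```

```text
(259, 190) [  0 193  91]
(258, 172) [  7 146 105]
(208, 264) [ 23 134 205]
(127, 140) [131 140  20]
(100, 140) [ 10 140  51]
(128, 196) [ 23  59 125]Traceback (most recent call last):
  File "<stdin>", line 5, in <module>
  File "h.py", line 26, in lid
    c=max(cv2.findContours(k,cv2.RETR_EXTERNAL,cv2.CHAIN_APPROX_NONE)[0],key=cv2.contourArea)
ValueError: max() iterable argument is empty
```

```bash
sed -i 's/COLOR_RGB2HSV); m=/COLOR_RGB2HSV); h[:,:,0]=(h[:,:,0].astype(int)+30)%180; m=/' h.py
python3 - <<'E'
from h import *
ci=robot.camera_info('wrist');im=cv2.imread('pics/w1.png')[:,:,::-1].copy()
w=lid(im,ci,(20,165,50),(35,255,255),(230,150,290,220),.06,.019)
lid(im,ci,(45,80,90),(60,255,255),(185,240,225,290),.055,.022)
lid(im,ci,(0,0,0),(180,255,36),(100,115,155,165),.010,.024)
lid(im,ci,(0,0,90),(180,110,255),(98,168,156,222),.022,.0285)
print(togo([*w,.036]))
E
```

```text
blob (243, 173, 32, 33) width 0.032 len 0.0344 centre [0.4592 0.4496] encl 0.461 0.4492 0.0179
blob (191, 246, 34, 36) width 0.0402 len 0.0475 centre [0.5548 0.394 ] encl 0.553 0.3914 0.0252
blob (106, 120, 37, 37) width 0.0395 len 0.0453 centre [0.4128 0.2946] encl 0.4145 0.2931 0.0234
blob (98, 173, 56, 49) width 0.0699 len 0.0874 centre [0.4899 0.2718] encl 0.4854 0.287 0.044
[-0.09  0.1   6.59]
```

jar_white is at (0.4605, 0.4495), which agrees with the top view within 4 mm. I'll descend and grip.

Emit:
arm_command([
  [-0.14,0.1,1.5,0,0.8],
  [-0.14,0.1,3,0,0.8],
  [-0.14,0.1,4.5,0,0.8],
  [-0.14,0.1,5.6,0,0.8],
  [-0.14,0.1,6.3,0,0.8],
  [-0.14,0.1,6.56,0,0.8],
  [-0.14,0.1,6.56,0,0.8],
  [-0.14,0.1,6.56,0,0.6],
  [-0.14,0.1,6.56,0,0.5],
  [-0.14,0.1,6.56,0,0.3],
  [-0.14,0.1,6.56,0,0.2],
  [-0.14,0.1,6.56,0,0.2],
  [-0.14,0.1,6.56,0,0.2],
  [-0.14,0.1,6.56,0,0.2],
], newtons=30)

```text
time_s: 3.08
tool_pos: [0.462, 0.4491, 0.0376]
eef_rot: [0.001, -0.0, 1.0, 0.001]
force: [0.5, 0.4, 5.4]
opening: 0.434
gripper_force: 30.4
```

Emit:
arm_command([
  [0,0,-0.5,0,0.2],
  [0,0,-1.5,0,0.2],
  [0,0,-3,0,0.2],
  [0,0,-4.5,0,0.2],
  [0,0,-6,0,0.2],
  [0.5,-1,-6.6,0,0.2],
  [1,-2,-6.6,0,0.2],
  [1.5,-3,-6.6,0,0.2],
  [2,-4,-6.6,0,0.2],
  [2,-4,-6.6,0,0.2],
  [2,-4,-6.6,0,0.2],
])

```text
time_s: 4.45
tool_pos: [0.4115, 0.3488, 0.2015]
eef_rot: [0.0, -0.0, 1.0, 0.0]
force: [0.4, 0.0, -0.5]
opening: 0.434
gripper_force: 30.3
```

```bash
python3 - <<'E'
from h import *
ci=robot.camera_info('wrist');im=save('wrist','w2')
np.save('T2.npy',ci['T'])
p,M=axes();print(p.round(4),M.round(3).tolist(),robot.state()['opening'])
E
```

```text
[0.4116 0.349  0.2015] [[-1.0, -0.001, 0.0], [-0.001, 1.0, 0.0], [-0.0, 0.0, -1.0]] 0.43507665071529145
```

View pics/w2.png

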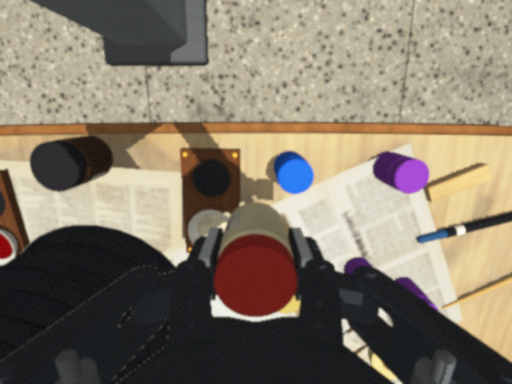

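The jar is held upright. The white stand's well is at (211,178), with its near corners at (181,149) and (241,149). I'll measure the well.

```bash
cat >> h.py <<'E'
def stand(im,ci,u,v,th=36):
    """well from dark felt blob at (u,v) and from block sides (wood edges) at height of top"""
    g=cv2.GaussianBlur(im,(3,3),0)
    k=(g.max(2)<th).astype(np.uint8); n,L,S,C=cv2.connectedComponentsWithStats(k)
    i=L[v,u]; print('felt px',C[i].round(1),S[i],onz(ci,*C[i],.008).round(4),'w',np.ptp([onz(ci,S[i][0],v,.008)[1],onz(ci,S[i][0]+S[i][2],v,.008)[1]]).round(4))
    ey=[]
    for dv in(-12,-6,0,6,12):
        r=g[v+dv].astype(float).sum(1); d=np.abs(np.diff(r)); a=[]
        for s in(-1,1):
            w=range(u+s*24,u+s*42,s); j=max(w,key=lambda x:d[x]); a.append(onz(ci,j+.5,v+dv,.014)[1])
        ey.append(a)
    ey=np.array(ey);print('sides',ey.round(4).tolist(),'width',np.median(ey[:,1]-ey[:,0]).round(4),'mid y',np.median(ey.mean(1)).round(4))
    ex=[]
    for du in(-12,-6,0,6,12):
        c=g[:,u+du].astype(float).sum(1); d=np.abs(np.diff(c)); j=max(range(v-42,v-22),key=lambda x:d[x]); ex.append(onz(ci,u+du,j+.5,.014)[0])
    print('near edge x',np.round(ex,4),'-> well x',np.median(ex).round(4)+.036)
E
python3 - <<'E'
from h import *
ci=robot.camera_info('wrist');im=cv2.imread('pics/w2.png')[:,:,::-1].copy()
stand(im,ci,211,178)
E
```

```text
felt px [211.1 177.8] [ 193  160   37   36 1017] [0.4161 0.2948 0.008 ] w 0.045
sides [[0.2603, 0.3299], [0.2598, 0.331], [0.2604, 0.3297], [0.2598, 0.3296], [0.2593, 0.3294]] width 0.0697 mid y 0.295
near edge x [0.3787 0.3788 0.3663 0.3788 0.38  ] -> well x 0.4148
```

```bash
python3 - <<'E'
from h import *
ci=robot.camera_info('wrist');im=cv2.imread('pics/w2.png')[:,:,::-1].copy()
lid(im,ci,(20,165,40),(35,255,255),(205,225,305,320),.224,.0175)
print(axes()[0],togo([.4155,.295,.10]),togo([.4155,.295,.038]))
E
```

```text
blob (214, 235, 83, 80) width 0.0361 len 0.0397 centre [0.4111 0.3485] encl 0.4089 0.3483 0.0201
[0.41164033 0.34896774 0.20149897] [-0.15 -2.16  4.06] [-0.15 -2.16  6.54]
```

Emit:
arm_command([
  [-0.1,-0.7,0.5,0,0.2],
  [-0.15,-1.5,1.5,0,0.2],
  [-0.15,-2.16,2.7,0,0.2],
  [-0.15,-2.16,4,0,0.2],
  [-0.15,-2.16,4.8,0,0.2],
  [-0.15,-2.16,5.2,0,0.2],
  [-0.15,-2.16,5.6,0,0.2],
  [-0.15,-2.16,5.9,0,0.2],
  [-0.15,-2.16,6.1,0,0.2],
  [-0.15,-2.16,6.25,0,0.2],
  [-0.15,-2.16,6.32,0,0.2],
  [-0.15,-2.16,6.34,0,0.2],
  [-0.15,-2.16,6.34,0,0.2],
])

```text
time_s: 6.12
tool_pos: [0.4153, 0.2946, 0.0435]
eef_rot: [0.0, -0.0, 1.0, -0.0]
force: [-3.0, -2.1, 5.5]
opening: 0.438
gripper_force: 30.7
```

Emit:
arm_command([
  [0,0,0,0,0.5],
  [0,0,0,0,0.6],
  [0,0,0,0,0.7],
  [0,0,0,0,0.7],
  [0,0,-0.5,0,0.7],
  [0,0,-1.5,0,0.7],
  [0,0,-3,0,0.7],
  [0,0,-5,0,0.8],
  [-1,0.8,-6.3,0,0.8],
  [-2.5,1.8,-6.3,0,0.8],
  [-4,2.8,-6.3,0,0.8],
  [-5.5,3.9,-6.3,0,0.8],
  [-5.5,3.9,-6.3,0,0.8],
  [-5.5,3.9,-6.3,0,0.8],
])

```text
time_s: 7.88
tool_pos: [0.5521, 0.3919, 0.2006]
eef_rot: [-0.0, -0.0, 1.0, -0.0]
force: [-0.0, -0.0, 0.5]
opening: 0.797
gripper_force: 0.0
```

```bash
python3 - <<'E'
from h import *
ci=robot.camera_info('wrist');im=save('wrist','w3')
print(axes()[0],proj(ci,[.5535,.392,.055]),proj(ci,[.4153,.2946,.066]))
w=lid(im,ci,(45,80,60),(60,255,255),(200,140,310,240),.055,.022)
lid(im,ci,(20,165,40),(35,255,255),(60,40,220,160),.066,.0175)
E
```

```text
[0.55192834 0.39172346 0.20082277] (np.float64(256.0131349311835), np.float64(185.64474989301934)) (np.float64(144.7626368025097), np.float64(36.33182125819653))
blob (223, 140, 83, 97) width 0.0789 len 0.1084 centre [0.5917 0.4054] encl 0.5617 0.4002 0.0628
blob (126, 40, 42, 22) width 0.026 len 0.0352 centre [0.4229 0.2948] encl 0.4201 0.2957 0.0185
```

View pics/w3.png

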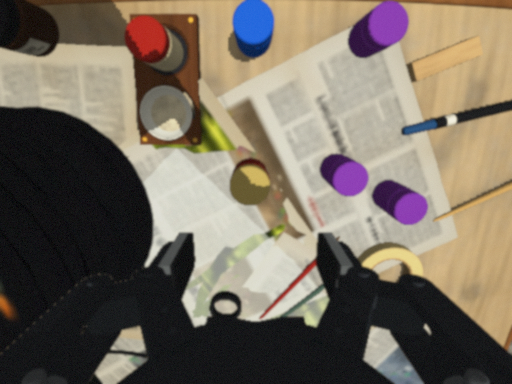

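jar_white stands upright in its well at (150,40). The gold lid is at about (251,185).

```bash
python3 - <<'E'
from h import *
ci=robot.camera_info('wrist');im=cv2.imread('pics/w3.png')[:,:,::-1].copy()
h=cv2.cvtColor(im,cv2.COLOR_RGB2HSV)
for v in range(156,212,4):print(v,h[v,251].tolist(),end=' ')
print(h[185,222:282:4].tolist())
c=onz(ci,250.7,185,.055);print(c,togo([c[0],c[1],.038]))
E
```

```text
156 [20, 93, 132] 160 [179, 187, 64] 164 [17, 153, 90] 168 [23, 133, 204] 172 [23, 132, 207] 176 [23, 136, 205] 180 [23, 135, 196] 184 [23, 129, 123] 188 [23, 136, 103] 192 [24, 133, 102] 196 [23, 135, 104] 200 [23, 138, 102] 204 [23, 71, 122] 208 [30, 19, 188] [[24, 20, 190], [24, 22, 189], [22, 69, 125], [23, 136, 103], [23, 130, 102], [23, 134, 101], [24, 129, 103], [22, 139, 103], [23, 137, 115], [22, 135, 164], [23, 136, 190], [23, 133, 171], [20, 111, 129], [19, 84, 154], [18, 99, 118]]
[0.55270235 0.38637749 0.055     ] [-0.03 -0.21  6.51]
```

Emit:
arm_command([
  [-0.02,-0.21,1.5,0,0.85],
  [-0.02,-0.21,3,0,0.85],
  [-0.02,-0.21,4.5,0,0.85],
  [-0.02,-0.21,5.6,0,0.85],
  [-0.02,-0.21,6.3,0,0.85],
  [-0.02,-0.21,6.5,0,0.85],
  [-0.02,-0.21,6.5,0,0.85],
  [-0.02,-0.21,6.5,0,0.65],
  [-0.02,-0.21,6.5,0,0.5],
  [-0.02,-0.21,6.5,0,0.3],
  [-0.02,-0.21,6.5,0,0.3],
  [-0.02,-0.21,6.5,0,0.3],
  [-0.02,-0.21,6.5,0,0.3],
])

```text
time_s: 9.55
tool_pos: [0.554, 0.3873, 0.0394]
eef_rot: [0.001, -0.0, 1.0, 0.0]
force: [-0.8, -1.3, 5.7]
opening: 0.502
gripper_force: 30.5
```

Emit:
arm_command([
  [0,0,-0.5,0,0.3],
  [0,0,-2,0,0.3],
  [0,0,-4,0,0.3],
  [0,0,-6,0,0.3],
  [0.5,-0.5,-8,0,0.3],
  [1.5,-1.5,-9.6,0,0.3],
  [2.7,-3,-10.4,0,0.3],
  [4,-5,-10.4,0,0.3],
  [4.96,-7,-10.4,0,0.3],
  [4.96,-9,-10,0,0.3],
  [4.96,-11,-9,0,0.3],
  [4.96,-12.5,-8.4,0,0.3],
  [4.96,-13.1,-8.4,0,0.3],
  [4.96,-13.1,-8.4,0,0.3],
  [4.96,-13.1,-8.4,0,0.3],
])

```text
time_s: 11.42
tool_pos: [0.4298, 0.0601, 0.2488]
eef_rot: [0.001, -0.001, 1.0, 0.0]
force: [0.8, 0.0, -0.4]
opening: 0.504
gripper_force: 30.8
```

```bash
python3 - <<'E'
from h import *
ci=robot.camera_info('wrist');im=save('wrist','w4')
p=axes()[0];print(p)
for w in([.436,.002,.01],[.424,-.106,.01],[.433,-.234,.01]):print(proj(ci,w))
print(proj(ci,[*p[:2],p[2]+.016]))
E
```

```text
[0.42971371 0.06025885 0.24872168]
(np.float64(213.44435477140078), np.float64(171.17866571336927))
(np.float64(134.9475163954694), np.float64(162.71620499871182))
(np.float64(47.61608274029257), np.float64(169.49832830034438))
(np.float64(256.4031529290284), np.float64(273.5890837599876))
```

View pics/w4.png

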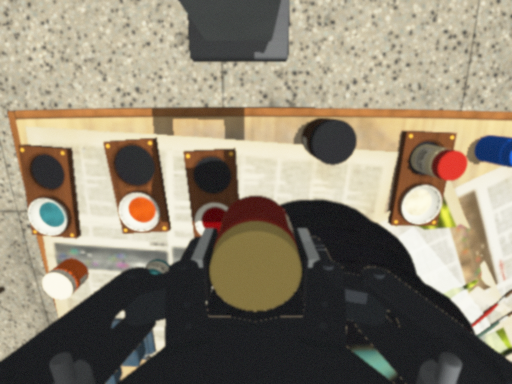

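All three right-hand stands are in view, with wells at red (212,175), orange (134,164) and teal (46,171). The held jar is upright, and its lid is at (256,266).

```bash
python3 - <<'E'
from h import *
ci=robot.camera_info('wrist');im=cv2.imread('pics/w4.png')[:,:,::-1].copy()
for u,v in((212,175),(134,164),(46,171)): stand(im,ci,u,v,45)
p=axes()[0]
lid(im,ci,(45,60,40),(60,255,255),(200,210,310,315),p[2]-.0394+.055,.021)
E
```

```text
felt px [212.2 176.1] [194 160  37  34 973] [ 4.433e-01 -2.000e-04  8.000e-03] w 0.0515
sides [[-0.0361, 0.0343], [-0.0353, 0.0342], [-0.0359, 0.034], [-0.0351, 0.0353], [-0.0343, 0.0351]] width 0.0699 mid y -0.0005
near edge x [0.4056 0.4056 0.4056 0.4043 0.4043] -> well x 0.4416
felt px [251.  153.3] [     0      0    512    384 150593] [0.4115 0.0538 0.008 ] w 0.7349
sides [[-0.1444, -0.0701], [-0.1428, -0.0696], [-0.1426, -0.069], [-0.1425, -0.0684], [-0.1409, -0.0678]] width 0.0737 mid y -0.1058
near edge x [0.3932 0.392  0.3907 0.3908 0.3895] -> well x 0.42679999999999996
felt px [251.  153.3] [     0      0    512    384 150593] [0.4115 0.0538 0.008 ] w 0.7405
sides [[-0.2723, -0.1913], [-0.2714, -0.1928], [-0.272, -0.193], [-0.2726, -0.1931], [-0.2733, -0.1948]] width 0.079 mid y -0.2325
near edge x [0.3973 0.3974 0.3989 0.4003 0.4004] -> well x 0.43489999999999995
blob (208, 221, 95, 92) width 0.0435 len 0.0479 centre [0.4305 0.0598] encl 0.4275 0.0601 0.024
```

Emit:
arm_command([
  [-0.2,-0.8,0,0,0.3],
  [-0.4,-1.7,0.5,0,0.3],
  [-0.49,-2.43,1.5,0,0.3],
  [-0.49,-2.43,3,0,0.3],
  [-0.49,-2.43,4.5,0,0.3],
  [-0.49,-2.43,6,0,0.3],
  [-0.49,-2.43,6.8,0,0.3],
  [-0.49,-2.43,7.2,0,0.3],
  [-0.49,-2.43,7.5,0,0.3],
  [-0.49,-2.43,7.8,0,0.3],
  [-0.49,-2.43,8,0,0.3],
  [-0.49,-2.43,8.1,0,0.3],
  [-0.49,-2.43,8.14,0,0.3],
  [-0.49,-2.43,8.14,0,0.3],
])

```text
time_s: 13.22
tool_pos: [0.4418, -0.0015, 0.0454]
eef_rot: [-0.0, -0.0, 1.0, 0.0]
force: [-4.4, 0.9, 6.4]
opening: 0.504
gripper_force: 31.6
```

Emit:
arm_command([
  [0,0,0,0,0.6],
  [0,0,0,0,0.7],
  [0,0,0,0,0.75],
  [0,0,0,0,0.75],
  [0,0,-0.5,0,0.75],
  [0,0,-1.5,0,0.75],
  [0,0,-3,0,0.75],
  [0,0,-5,0,0.8],
  [-1,-0.8,-6.3,0,0.8],
  [-2.5,-1.8,-6.3,0,0.8],
  [-4,-2.8,-6.3,0,0.8],
  [-6,-3.55,-6.3,0,0.8],
  [-6,-3.55,-6.3,0,0.8],
  [-6,-3.55,-6.3,0,0.8],
])

```text
time_s: 14.98
tool_pos: [0.5913, -0.09, 0.2021]
eef_rot: [-0.0, -0.0, 1.0, 0.0]
force: [-0.3, -0.1, 0.4]
opening: 0.799
gripper_force: 0.0
```

```bash
python3 - <<'E'
from h import *
ci=robot.camera_info('wrist');im=save('wrist','w5')
print(axes()[0],proj(ci,[.593,-.09,.052]),proj(ci,[.442,-.001,.061]))
E
```

```text
[ 0.59107821 -0.08974899  0.20237688] (np.float64(255.764725817888), np.float64(184.84682891268966)) (np.float64(356.3601371840431), np.float64(22.71682570161198))
```

View pics/w5.png

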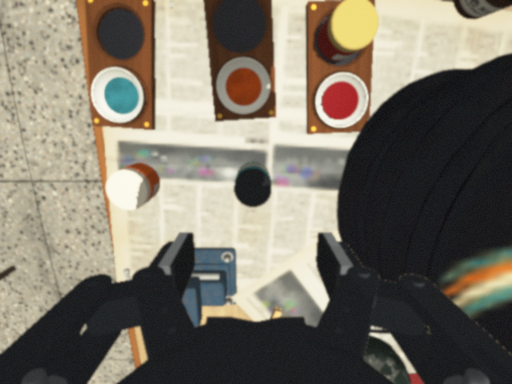

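jar_red is upright in its well. The black lid with a teal body is at (253,187) and the cream lid with an orange body at (127,188). The teal well is at (120,34), with its dish at (117,95).

```bash
python3 - <<'E'
from h import *
ci=robot.camera_info('wrist');im=cv2.imread('pics/w5.png')[:,:,::-1].copy()
t=lid(im,ci,(0,0,0),(180,255,45),(228,160,280,212),.052,.019)
o=lid(im,ci,(0,0,150),(180,70,255),(106,166,150,212),.044,.022)
for v in range(160,212,4):print(v,im[v,253].tolist(),end=' ')
print(togo([*t,.038]))
g=cv2.GaussianBlur(im,(3,3),0);m=(g.max(2)<60).astype(np.uint8);m[85:]=0;m[:,280:]=0
n,L,S,C=cv2.connectedComponentsWithStats(m)
for i in range(1,n):
    if S[i][4]>300:print(S[i],C[i],onz(ci,*C[i],.008))
E
```

```text
blob (236, 169, 34, 36) width 0.035 len 0.0387 centre [ 0.5954 -0.0932] encl 0.5952 -0.0935 0.0198
blob (106, 166, 44, 46) width 0.0645 len 0.0551 centre [ 0.605 -0.24 ] encl 0.6011 -0.2321 0.0329
160 [105, 106, 101] 164 [94, 98, 85] 168 [30, 58, 57] 172 [27, 31, 31] 176 [29, 29, 31] 180 [25, 26, 24] 184 [33, 33, 35] 188 [33, 31, 32] 192 [30, 34, 32] 196 [27, 31, 30] 200 [30, 31, 30] 204 [32, 35, 35] 208 [211, 200, 177] [-0.17 -0.14  6.58]
[ 209    0   58   54 2591] [237.87996912  24.29177924] [ 0.42862027 -0.10882352  0.008     ]
[  98    8   44   50 1733] [119.72302366  32.66416619] [ 0.43475398 -0.2365223   0.008     ]
```

Emit:
arm_command([
  [-0.17,-0.14,1.5,0,0.85],
  [-0.17,-0.14,3,0,0.85],
  [-0.17,-0.14,4.5,0,0.85],
  [-0.17,-0.14,5.6,0,0.85],
  [-0.17,-0.14,6.3,0,0.85],
  [-0.17,-0.14,6.6,0,0.85],
  [-0.17,-0.14,6.6,0,0.85],
  [-0.17,-0.14,6.6,0,0.65],
  [-0.17,-0.14,6.6,0,0.5],
  [-0.17,-0.14,6.6,0,0.3],
  [-0.17,-0.14,6.6,0,0.3],
  [-0.17,-0.14,6.6,0,0.3],
  [-0.17,-0.14,6.6,0,0.3],
])

```text
time_s: 16.65
tool_pos: [0.5969, -0.0938, 0.0381]
eef_rot: [0.001, -0.0, 1.0, -0.0]
force: [-0.2, 1.0, 5.5]
opening: 0.481
gripper_force: 30.9
```

Emit:
arm_command([
  [0,0,-0.5,0,0.3],
  [0,0,-2,0,0.3],
  [0,0,-4,0,0.3],
  [0,0,-6,0,0.3],
  [1,-0.5,-7.6,0,0.3],
  [2.5,-1.2,-8.4,0,0.3],
  [4,-2,-8.4,0,0.3],
  [5.5,-2.7,-8.4,0,0.3],
  [6.5,-3.05,-8.4,0,0.3],
  [6.5,-3.05,-8.4,0,0.3],
  [6.5,-3.05,-8.4,0,0.3],
])

```text
time_s: 18.02
tool_pos: [0.4338, -0.1698, 0.2469]
eef_rot: [0.0, -0.0, 1.0, 0.0]
force: [-0.3, 0.6, -0.3]
opening: 0.478
gripper_force: 30.6
```

```bash
python3 - <<'E'
from h import *
ci=robot.camera_info('wrist');im=save('wrist','w6')
p=axes()[0];print(p)
u,v=map(int,proj(ci,[.434,-.235,.01]));print(u,v)
stand(im,ci,u,v,50)
u,v=map(int,proj(ci,[.4275,-.107,.01]));print(u,v)
stand(im,ci,u,v,50)
lid(im,ci,(0,0,0),(180,255,60),(200,210,310,315),p[2]-.0381+.052,.02)
E
```

```text
[ 0.43396804 -0.1697098   0.24690803]
207 167
felt px [207.7 172.2] [189 159  38  28 831] [ 0.4411 -0.2361  0.008 ] w 0.0523
sides [[-0.2811, -0.1994], [-0.2818, -0.1996], [-0.2825, -0.1998], [-0.2818, -0.2013], [-0.2825, -0.2015]] width 0.0816 mid y -0.2411
near edge x [0.3986 0.3986 0.3999 0.4    0.4013] -> well x 0.43589999999999995
302 162
felt px [233.5 143.3] [     0      0    512    384 137912] [ 0.4017 -0.1996  0.008 ] w 0.7298
sides [[-0.145, -0.0746], [-0.1435, -0.074], [-0.1434, -0.0734], [-0.1432, -0.0728], [-0.143, -0.0722]] width 0.0704 mid y -0.1084
near edge x [0.3922 0.3922 0.3909 0.3908 0.3908] -> well x 0.4269
blob (200, 224, 110, 91) width 0.0542 len 0.0493 centre [ 0.4391 -0.1711] encl 0.4401 -0.1706 0.0328
```

View pics/w6.png

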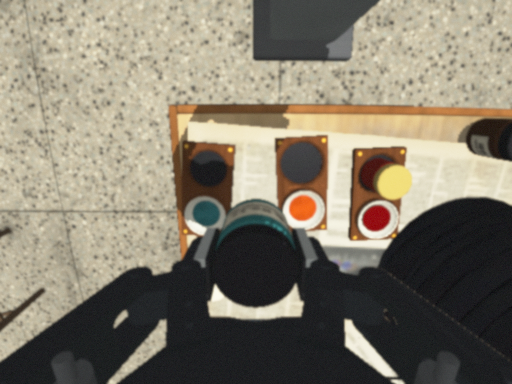

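The teal well is at (208,168), with the jar held upright at (254,265). I'm taking the well as (0.4355, -0.235) and lowering.

Emit:
arm_command([
  [0,-0.8,0,0,0.3],
  [0,-1.7,0.5,0,0.3],
  [-0.06,-2.61,1.5,0,0.3],
  [-0.06,-2.61,3,0,0.3],
  [-0.06,-2.61,4.5,0,0.3],
  [-0.06,-2.61,6,0,0.3],
  [-0.06,-2.61,6.8,0,0.3],
  [-0.06,-2.61,7.2,0,0.3],
  [-0.06,-2.61,7.5,0,0.3],
  [-0.06,-2.61,7.8,0,0.3],
  [-0.06,-2.61,8,0,0.3],
  [-0.06,-2.61,8.08,0,0.3],
  [-0.06,-2.61,8.12,0,0.3],
  [-0.06,-2.61,8.12,0,0.3],
])

```text
time_s: 19.82
tool_pos: [0.4352, -0.2353, 0.0441]
eef_rot: [0.0, -0.0, 1.0, -0.0]
force: [-0.3, 0.1, 0.3]
opening: 0.479
gripper_force: 30.8
```

Emit:
arm_command([
  [0,0,0.04,0,0.6],
  [0,0,0.04,0,0.7],
  [0,0,0,0,0.7],
  [0,0,0,0,0.7],
  [0,0,-0.5,0,0.7],
  [0,0,-1.5,0,0.7],
  [0,0,-3,0,0.7],
  [0,0,-5,0,0.9],
  [-1.5,0,-6.3,0,0.9],
  [-3.5,0,-6.3,0,0.9],
  [-5.3,0,-6.3,0,0.9],
  [-6.6,0,-6.3,0,0.9],
  [-6.6,0,-6.3,0,0.9],
  [-6.6,0,-6.3,0,0.9],
])

```text
time_s: 21.58
tool_pos: [0.5995, -0.2351, 0.2016]
eef_rot: [-0.0, -0.0, 1.0, -0.0]
force: [0.0, 0.2, 0.6]
opening: 0.897
gripper_force: 0.0
```

```bash
python3 - <<'E'
from h import *
ci=robot.camera_info('wrist');im=save('wrist','w7')
print(axes()[0],proj(ci,[.60,-.235,.044]),proj(ci,[.435,-.235,.058]))
for v in range(150,220,4):print(v,im[v,256].tolist(),end=' ')
E
```

```text
[ 0.59927032 -0.23516172  0.20164272] (np.float64(255.903219095266), np.float64(181.99930188919583)) (np.float64(256.0182712038905), np.float64(3.5861900811042347))
150 [118, 117, 104] 154 [113, 106, 103] 158 [91, 45, 23] 162 [183, 174, 153] 166 [211, 201, 177] 170 [158, 151, 133] 174 [114, 110, 96] 178 [110, 106, 93] 182 [112, 109, 95] 186 [112, 107, 95] 190 [113, 108, 96] 194 [111, 107, 96] 198 [111, 106, 94] 202 [124, 119, 104] 206 [178, 172, 152] 210 [177, 169, 148] 214 [176, 170, 148] 218 [174, 167, 147]
```

View pics/w7.png

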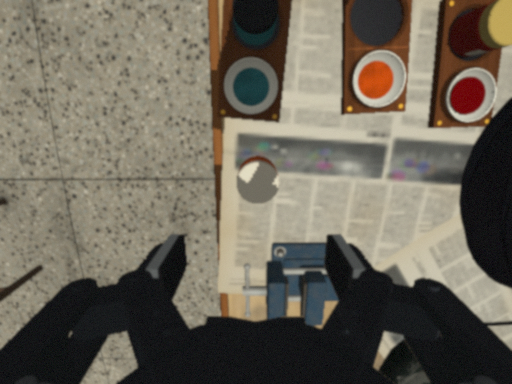

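jar_teal is upright in its well at (255,20). The cream lid is at (258,181), putting jar_orange at (0.600, -0.233).

Emit:
arm_command([
  [-0.03,0.08,1.5,0,0.92],
  [-0.03,0.08,3,0,0.92],
  [-0.03,0.08,4.5,0,0.92],
  [-0.03,0.08,5.6,0,0.92],
  [-0.03,0.08,6.3,0,0.92],
  [-0.03,0.08,6.62,0,0.92],
  [-0.03,0.08,6.62,0,0.92],
  [-0.03,0.08,6.62,0,0.75],
  [-0.03,0.08,6.62,0,0.6],
  [-0.03,0.08,6.62,0,0.4],
  [-0.03,0.08,6.62,0,0.4],
  [-0.03,0.08,6.62,0,0.4],
  [-0.03,0.08,6.62,0,0.4],
])

```text
time_s: 23.25
tool_pos: [0.6016, -0.2335, 0.0372]
eef_rot: [0.001, -0.0, 1.0, -0.0]
force: [-0.6, -0.1, 6.4]
opening: 0.55
gripper_force: 31.5
```

Emit:
arm_command([
  [0,0,-0.5,0,0.4],
  [0,0,-2,0,0.4],
  [0,0,-4,0,0.4],
  [0.5,0.5,-6,0,0.4],
  [1.8,1.5,-7,0,0.4],
  [3.3,2.6,-7,0,0.4],
  [4.8,3.7,-7,0,0.4],
  [6.2,4.6,-7,0,0.4],
  [6.96,5,-7,0,0.4],
  [6.96,5,-7,0,0.4],
  [6.96,5,-6.5,0,0.4],
])

```text
time_s: 24.62
tool_pos: [0.4278, -0.1088, 0.1992]
eef_rot: [0.002, -0.0, 1.0, -0.001]
force: [0.6, -0.2, -1.1]
opening: 0.547
gripper_force: 31.1
```

```bash
python3 - <<'E'
from h import *
ci=robot.camera_info('wrist');im=save('wrist','w8')
p=axes()[0];print(p,togo([.4275,-.1084,.0432]))
lid(im,ci,(0,0,70),(180,110,255),(200,210,312,330),p[2]-.0372+.044,.0225)
E
```

```text
[ 0.42647011 -0.10829872  0.19624786] [-0.05 -0.01  6.12]
blob (200, 210, 112, 112) width 0.0568 len 0.065 centre [ 0.4434 -0.1093] encl 0.4324 -0.1095 0.0413
```

View pics/w8.png

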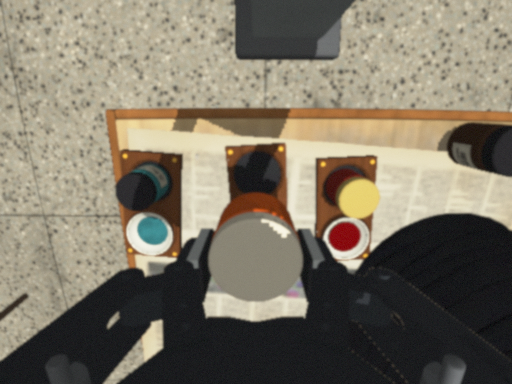

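Emit:
arm_command([
  [0,0,0,0,0.4],
  [0,0,0,0,0.4],
  [0,0,0,0,0.4],
])

```text
time_s: 25.05
tool_pos: [0.427, -0.1084, 0.1985]
eef_rot: [0.0, -0.0, 1.0, -0.0]
force: [0.1, 0.3, -0.5]
opening: 0.547
gripper_force: 31.1
```

```bash
python3 - <<'E'
from h import *
ci=robot.camera_info('wrist');im=save('wrist','w9')
p=axes()[0];print(p,togo([.4275,-.1084,.0432]),proj(ci,[*p[:2],p[2]+.0068]))
for v in range(190,320,5):print(v,im[v,240].tolist(),end=' ')
print([onz(ci,255,v,p[2]+.0068).round(4).tolist() for v in(250,255,260,301)])
E
```

```text
[ 0.42688967 -0.10837025  0.19848119] [-0.02 -0.    6.21] (np.float64(256.16894929900405), np.float64(263.0704719896817))
190 [27, 29, 27] 195 [83, 44, 24] 200 [105, 46, 18] 205 [106, 49, 20] 210 [109, 50, 21] 215 [116, 103, 89] 220 [118, 115, 102] 225 [135, 129, 115] 230 [139, 133, 117] 235 [139, 133, 118] 240 [140, 133, 119] 245 [139, 134, 118] 250 [134, 130, 113] 255 [138, 134, 116] 260 [136, 131, 115] 265 [135, 131, 114] 270 [137, 133, 116] 275 [137, 132, 117] 280 [137, 131, 115] 285 [136, 133, 115] 290 [136, 130, 116] 295 [138, 134, 119] 300 [204, 197, 174] 305 [213, 207, 185] 310 [210, 205, 184] 315 [213, 207, 186] [[0.4197, -0.1089, 0.2053], [0.4224, -0.1089, 0.2053], [0.4252, -0.1089, 0.2053], [0.4493, -0.109, 0.2053]]
```

Emit:
arm_command([
  [-0.05,0,1,0,0.4],
  [-0.05,0,2.5,0,0.4],
  [-0.05,0,4,0,0.4],
  [-0.05,0,4.9,0,0.4],
  [-0.05,0,5.3,0,0.4],
  [-0.05,0,5.6,0,0.4],
  [-0.05,0,5.9,0,0.4],
  [-0.05,0,6.1,0,0.4],
  [-0.05,0,6.2,0,0.4],
  [-0.05,0,6.24,0,0.4],
  [-0.05,0,6.24,0,0.4],
])

```text
time_s: 26.48
tool_pos: [0.4281, -0.1083, 0.0431]
eef_rot: [-0.0, -0.0, 1.0, 0.0]
force: [-3.6, 0.9, 5.0]
opening: 0.548
gripper_force: 31.5
```

Emit:
arm_command([
  [0,0,0,0,0.7],
  [0,0,0,0,0.8],
  [0,0,0,0,0.8],
  [0,0,0,0,0.8],
  [0,0,-0.5,0,0.8],
  [0,0,-1.5,0,0.8],
  [0,0,-3,0,0.8],
  [0,0,-5,0,0.8],
  [0,0,-7,0,0.8],
  [0,0,-9,0,0.8],
  [0,0,-9,0,0.8],
  [0,0,-9,0,0.8],
  [0,0,-9,0,0.8],
])

```text
time_s: 28.1
tool_pos: [0.4271, -0.1079, 0.2656]
eef_rot: [-0.001, -0.0, 1.0, 0.001]
force: [0.3, 0.7, 0.2]
opening: 0.8
gripper_force: 0.0
```

```bash
python3 - <<'E'
from h import *
a=save('wrist','w10');b=save('side','s10')
cv2.imwrite('pics/fin.png',cv2.resize(np.hstack([a,b])[:,:,::-1],(800,300),interpolation=cv2.INTER_AREA))
ci=robot.camera_info('wrist')
for w in([.442,-.001,.061],[.4275,-.1084,.05],[.4355,-.235,.058]):print(np.round(proj(ci,w),1))
E
```

```text
[339.9 184.2]
[255.2 171.1]
[155.9 178.7]
```

View pics/fin.png

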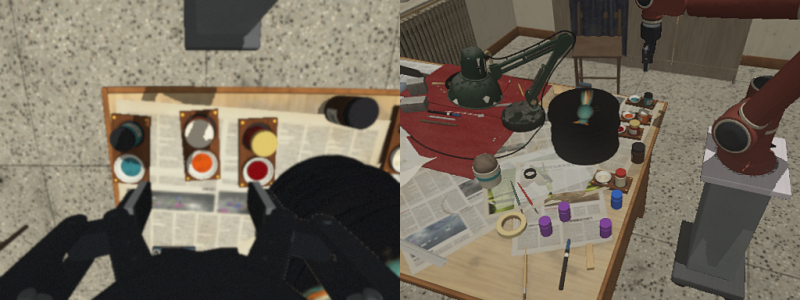

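The final view shows jars in the teal, orange and red wells, and the side view shows the white jar in place and brown untouched. Because contact on the teal jar was light, I'll take one close crop of it.

```bash
python3 - <<'E'
from h import *
a=cv2.imread('pics/w10.png')[120:250,120:380];b=cv2.imread('pics/s10.png')[105:255,260:340]
A=cv2.resize(a,(520,260),interpolation=cv2.INTER_CUBIC);B=cv2.resize(b,(277,520),interpolation=cv2.INTER_CUBIC)
C=np.zeros((520,797,3),np.uint8);C[:260,:520]=A;C[:,520:]=B;cv2.imwrite('pics/fc.png',C)
E
```

```text
(no output)
```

View pics/fc.png

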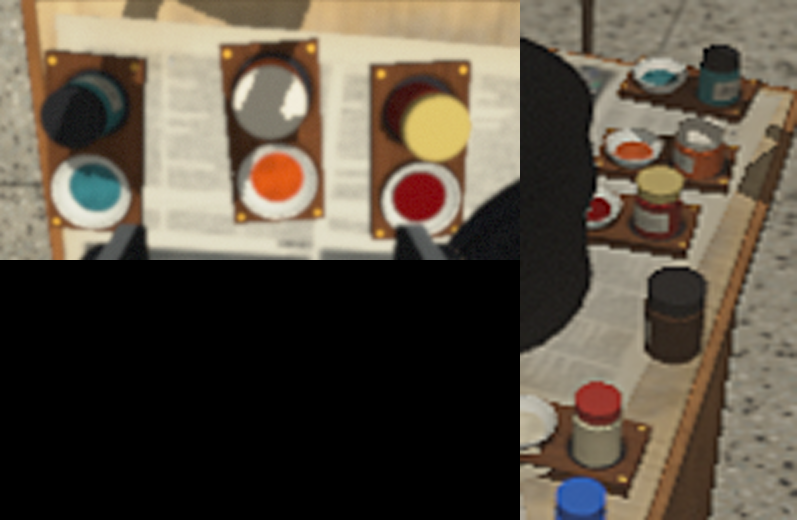

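All four jars are upright in the matching wells. The teal lid is at about (157,178), against (156,179) predicted for seated.

```bash
python3 -c "
from cell import robot
print(robot.close_job())"
```

```text
the job is handed in; nothing more can be done
None
```

All four pigment jars stand upright in the wells of their matching colours, the brown jar and the plates were not touched, and the job was handed in at about 28 s.

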